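# Break down the press changeover stack

### The job

Take the stack of press parts apart and put all four parts away, each lying flat on its own place: the dark steel collar over the red post of the press nest plate, the brass collar inside the green tray, the blue plug in the black dish, and the black-lined aluminium ring on the sloping rest, touching the red ledge at its lower end. (One of the two collars carries the stack, the other stands alone.) Do not let any part topple over.

Things in the scene. Friction and masses are not known exactly. Their poses are not given: they have to be found in the camera images.
- steel_collar: dark blackened-steel ring, outer diameter 64, bore 36, height 25 mm, about 0.45 kg. Origin: centre of its underside, z up along its axis. Either it or the brass collar (the same size) stands on the table under the stack; the other stands alone on the table. Grip it across its outside.
- brass_collar: yellow brass ring, outer diameter 64, bore 36, height 25 mm, about 0.45 kg. Origin: centre of its underside, z up along its axis. Stands on the table, alone or under the stack.
- lined_ring: bright aluminium ring with a black rubber lining, outer diameter 48, bore 26, height 22 mm, about 70 g. Origin: centre of its underside, z up along its axis. At the start it lies loosely on top of one of the collars, with the blue plug on it.
- blue_plug: blue plastic stepped plug, top of the stack: foot of diameter 34 and height 14 mm, above it a grip stub of diameter 22 and height 16 mm (30 mm in all), about 35 g. Origin: centre of its underside, z up along its axis. Stands loosely on the lined ring.
- press_nest: fixed aluminium plate 110 x 110 mm, 12 mm thick, with an upright red post in its middle: diameter 20, 20 mm tall above the plate (to z = 32 mm), its top 5 mm tapered. Origin: centre of the plate's underside, on the table; z up. The steel collar's bore goes over the post with 8 mm to spare all round and the collar lies flat on the plate (its origin at z = 12 mm).
- green_tray: fixed square green tray, 92 x 92 mm outside, 84 x 84 mm inside, floor 4 mm thick, walls 10 mm high overall. Origin: centre of its underside, on the table; x and y along its sides, z up.
- black_dish: fixed round black dish, outer diameter 64, inner diameter 56, floor 4 mm thick, rim 11 mm high overall. Origin: centre of its underside, on the table; z up.
- slope: white face of a fixed rest, sloping 25 deg, 90 mm wide, 70 long. A red ledge 10 mm high runs across its low end, which is turned roughly to the robot. Origin: on the face at the foot of the ledge, mid-width, 20 mm over the table. x: up the slope along the face, y: along the ledge, z: outward square to the face. A ring touching the ledge has x = 24 mm. Friction may hold it short of it.
There are look-alikes about, which are no part of the job. Leave any turquoise look-alike of the brass_collar alone.

How it is judged:
By the outcome, as a careful person would: the job done as asked, in the order asked, and still so for the second after the job is handed in, with the robot touching nothing.
It also fails if it takes over 112 s, if anything falls off the work surface, if the arm or the gripper's body presses on something with over 40 N, if the wrist force passes 120 N, or if a joint passes its speed limit or range.

### The arm

A 6-joint arm with a two-finger parallel gripper is mounted at the origin on the work surface. World frame = base frame: x ahead of the robot, y to its left, z up, the work surface at z = 0. Lengths are in m, angles in rad, forces in N, time in s.
With the tool pointing down it reaches from about 0.3 to 0.775 m from the base axis. Payload 14.6 kg.
Tool frame: the origin (TCP) lies midway between the tips of the shut fingers; the grasp point (between the pads) lies 19 mm behind it; z points along the fingers, y is the line along which they close (so a half turn about z gives the same grasp; the last joint's range is limited). The gripper opens to 85 mm and grips with 20 to 120 N. Pads are 22 mm wide; open, the fingers measure 114 mm over their backs; the gripper's body (76 mm by 85 mm) begins 54 mm behind the grasp point. The pads swing forward as they close: fully open they stand 13 mm farther back than shut.
Start: joints at [-1.392, 0.3, 1.521, -0, 1.321, -0.067], TCP at [0.134, -0.533, 0.231] pointing down, gripper open.
Joint ranges: [-3.03, 3.03], [-0.79, 2.21], [0.23, 2.52], [-1.04, 4.18], [0, 3.07], [-2.55, 2.55]. Speed limits (rad/s): [2.22, 2.22, 2.57, 3.14, 3.14, 3.14].

### API

Orientations are given as [roll, pitch, yaw] about the fixed x, y, z axes, in that order (R = Rz(yaw) Ry(pitch) Rx(roll)).
In Python, from plant import * gives the robot as it stands.
- The arm moves only by the tool step_arm, never from a script. Its argument "steps" is a list of rows, each an object with "turn": the turn, a rotation vector about the tool's x, y, z in degrees, a list of three; "xyz": the shift along the tool's x, y, z in mm, a list of three; "gripper": the closure, from 0 (fully open) to 1 (shut). A call has 1 to 12 rows; each row shifts and turns the commanded pose from where the row before left it, along the tool's axes as they then stand; what a row does not reach is not made up. A row lasts 1/8 s, in which the tool goes at most 62.5 mm and 10.7 degrees, less where a joint would pass 70% of its speed; a pose out of reach is approached as far as the arm can. A call with a gripper value outside its range is refused whole. The fingers move at their own pace and stop on an object; "squeeze" is the grip in N (left out, the last holds). Time passes only in rows, so rows that do not move let the fingers close. It gives the time, the measured TCP pose, the force, the opening and the grip force at its end, in the units of the state.
- observe(): the state, without advancing time (a new reading comes with each control period).
- grab_frame(name): name is "scene" or "top" or "wrist"; returns a dict with "color" (420x560x3 uint8, blue, green, red), "range_z" (420x560 float32, m along the optical axis (not along the pixel's ray), 0 where there is no reading), "camera_matrix" (3x3 intrinsics, pixels), "R" (3x3) and "t" (3): a world point X has camera coordinates R X + t; the wrist camera has in their place "hand_eye" (4x4, takes a point from camera to tool coordinates, whose origin is the TCP and whose axes are the flange's). Camera axes: x right, y down, z forward; pixel columns grow to the right and rows downward; lengths in m; the calibration is good to about 2 mm. A picture is of the moment at which its call begins: read the wrist's pose just before it.
- finish_job(): hands the job in; it is judged then, once.
Trained networks look in a picture, given as the dict that the camera call returned (one of the last four; its "shot" number tells which), for a name from the list of things; names that differ only in an ending like _2 or _b are one class to them, and where a whole thing is asked for, a point or a joint stands for the part that bears it (a point fixed in the world has none). Each returns a list of dicts, best first, with "score" (0 to 1); they miss things now and then, are a little off and sometimes report something else, mostly with a low value. They report only what shows in the picture. A call takes as long as a camera call. They do not tell look-alikes from the thing itself.
- search_frame(picture, target): "bbox" ([left, top, right, bottom] in pixels, round what is visible of it).
The state is a dict: "t": time; "joint_positions": joint angles; "qvel": joint speeds; "effort": joint torques, N m; "tool_pos": TCP position; "tcp_rot": TCP orientation; "contact_force": force on the tool from outside, world axes, zero at the start; "wrist_torque": the same for the moment, N m; "gripper_width": finger opening in m; "grip_force": force on a finger pad.
Only numpy, scipy, OpenCV 4.12 (cv2) and the standard library are available. Lean on these libraries where they do the work, as an engineer would, in place of code of your own. Each camera call takes 0.05 s, during which the arm holds its last target. There are 200 camera calls.

## Working session

There is one attempt and no reset: what is moved stays moved. The work goes in short steps, Python scripts to look and compute and a tool call to move; the robot and the scene stay as the last step left them, time stands still between calls to the robot, and variables do not carry over. Pictures are saved under pics/ and viewed, at most 14 in all, crops included, and the job is handed in when it is done.

Besides the shell and the picture viewer there is one more tool, called after "Request:" by a JSON object that holds its "api" and its "payload". step_arm: Moves the arm, as the interface text tells. Its arguments: {"type":"object","properties":{"steps":{"type":"array","items":{"type":"object","properties":{"turn":{"type":"array","items":{"type":"number"}},"xyz":{"type":"array","items":{"type":"number"}},"gripper":{"type":"number"}}}},"squeeze":{"type":"number"}},"required":["steps"]}

```bash
mkdir -p pics; ls
cat > h.py <<'E'
from plant import *
import numpy as np, cv2
from scipy.spatial.transform import Rotation as Ro
def cam(n):
    s=observe(); f=grab_frame(n)
    if n=="wrist":
        T=np.eye(4);T[:3,:3]=Ro.from_euler('xyz',s['tcp_rot']).as_matrix();T[:3,3]=s['tool_pos']
        M=T@np.array(f['hand_eye']); f['Rw'],f['tw']=M[:3,:3],M[:3,3]
    else:
        R=np.array(f['R']);f['Rw'],f['tw']=R.T,-R.T@np.array(f['t'])
    return f
def cloud(f):
    z=f['range_z'];v,u=np.indices(z.shape);K=np.array(f['camera_matrix'])
    p=np.stack([(u-K[0,2])/K[0,0]*z,(v-K[1,2])/K[1,1]*z,z],-1)
    w=p@f['Rw'].T+f['tw']; w[z==0]=np.nan; return w
E
python3 - <<'E'
from h import *
print(observe())
for n in("scene","top"):
    f=cam(n);cv2.imwrite(f"pics/{n}0.png",f['color']);np.savez(f"{n}0.npz",c=f['color'],w=cloud(f))
    w=cloud(f)
    for o in "steel_collar brass_collar lined_ring blue_plug press_nest green_tray black_dish slope".split():
        for d in search_frame(f,o)[:3]:
            b=np.array(d['bbox']).astype(int); u,v=(b[0]+b[2])//2,(b[1]+b[3])//2
            print(n,o,b,round(d['score'],2),w[v,u].round(3))
E
```

```text
pics
{'t': 0.0, 'joint_positions': array([-1.39157099e+00,  3.00465442e-01,  1.52160031e+00, -1.07037126e-05,
        1.32069070e+00, -6.65912857e-02]), 'qvel': array([-0.00048193, -0.00022062,  0.00138673, -0.00027879,  0.0005311 ,
       -0.00089165]), 'effort': array([-1.21739056e-03, -5.43500769e+01, -3.61791623e+01, -1.72496075e-04,
        3.97835596e-03, -1.72274542e-05]), 'tool_pos': array([ 0.13379833, -0.53323105,  0.23071628]), 'tcp_rot': array([-3.14043075e+00, -6.70968236e-05,  2.45819243e-01]), 'contact_force': array([-0.34558887,  0.14406405, -0.02884199]), 'wrist_torque': array([-0.04164414, -0.00016617, -0.02827134]), 'grip_force': 0.0, 'gripper_width': 0.08594346692994606}
scene steel_collar [342 163 371 192] 0.92 [0.421 0.267 0.004]
scene steel_collar [241 203 261 225] 0.56 [ 0.44  -0.028  0.068]
scene steel_collar [238 222 273 248] 0.22 [ 0.452 -0.03   0.028]
scene brass_collar [236 223 271 247] 0.96 [ 0.451 -0.033  0.03 ]
scene brass_collar [145 235 187 269] 0.94 [ 0.359 -0.162 -0.001]
scene brass_collar [272 154 301 176] 0.94 [0.312 0.161 0.025]
scene lined_ring
[... 492 characters left out ...]
[169 352 259 420] 0.7 [ 0.653 -0.248  0.036]
top steel_collar [141 208 174 240] 0.92 [0.432 0.258 0.004]
top brass_collar [173 272 204 303] 0.96 [0.298 0.185 0.002]
top brass_collar [333 241 362 268] 0.89 [ 0.377 -0.159  0.002]
top brass_collar [376 269 410 295] 0.82 [ 0.318 -0.261 -0.001]
top lined_ring [269 211 293 237] 0.71 [ 0.434 -0.011  0.076]
top blue_plug [276 217 292 234] 0.68 [ 0.433 -0.017  0.076]
top press_nest [131  98 201 162] 0.82 [0.636 0.243 0.027]
top green_tray [257 110 309 164] 0.86 [ 0.634 -0.013  0.001]
top black_dish [349 199 379 229] 0.83 [ 0.465 -0.195  0.005]
top slope [132  97 199 163] 0.65 [0.635 0.244 0.031]
top slope [365 108 410 148] 0.57 [ 0.653 -0.239  0.034]
```

View pics/scene0.png

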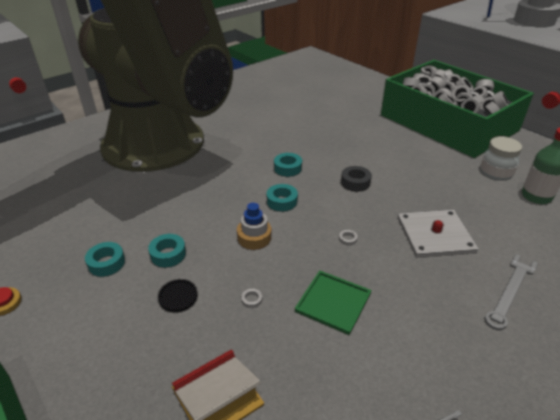

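View pics/top0.png

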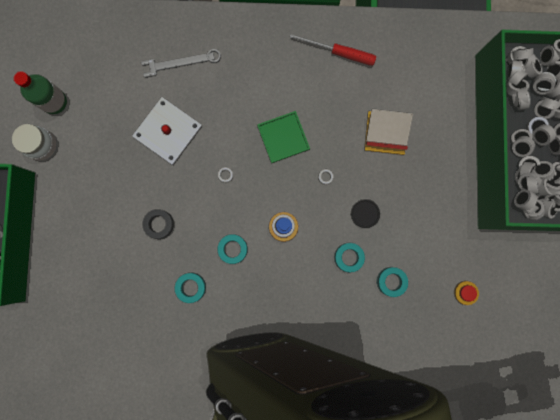

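Stack candidates for the brass collar: the brass one under the stack (scene 254,233 / top 283,227), against turquoise look-alikes at top (232,249), (190,288), (349,257) and (393,282). The steel collar stands alone at top (158,224). The lined ring is the one in the stack; the small white rings at (225,174) and (326,177) are decoys. The nest is at (167,130), tray (283,137), dish (365,213) and slope (388,131) with its red ledge on the robot's side. I'll move over the stack for a close look.

Request:
{"api": "step_arm", "payload": {"steps": [{"turn": [0,0,7.04],"xyz": [0,0,-10],"gripper": 0},{"turn": [0,0,7.04],"xyz": [0,0,-10],"gripper": 0},{"xyz": [26,-52,-3],"turn": [0,0,0],"gripper": 0},{"xyz": [26,-52,-3],"turn": [0,0,0],"gripper": 0},{"xyz": [26,-52,-3],"turn": [0,0,0],"gripper": 0},{"xyz": [26,-52,-3],"turn": [0,0,0],"gripper": 0},{"xyz": [26,-52,-3],"turn": [0,0,0],"gripper": 0},{"xyz": [26,-52,-3],"turn": [0,0,0],"gripper": 0},{"xyz": [26,-52,-3],"turn": [0,0,0],"gripper": 0},{"xyz": [26,-52,-3],"turn": [0,0,0],"gripper": 0},{"xyz": [26,-52,-3],"turn": [0,0,0],"gripper": 0},{"xyz": [26,-52,-3],"turn": [0,0,0],"gripper": 0}]}}

```text
t: 2.4
tool_pos: [0.3943, -0.0115, 0.2817]
tcp_rot: [3.141, -0.001, 0.0]
contact_force: [1.1, -0.5, 0.9]
gripper_width: 0.0852
grip_force: 0.0
```

Run:
```python
from h import *
f=cam("wrist");w=cloud(f);s=observe();print(s['tool_pos'],s['tcp_rot'],s['joint_positions'].round(3));print(np.array(f['hand_eye']).round(3))
cv2.imwrite("pics/w1.png",f['color']);np.savez("w1.npz",c=f['color'],w=w)
for o in "brass_collar lined_ring blue_plug".split():
    for d in search_frame(f,o)[:2]:
        b=np.array(d['bbox']).astype(int);print(o,b,round(d['score'],2),w[(b[1]+b[3])//2,(b[0]+b[2])//2].round(4))
# colour/depth segmentation from top and wrist
def rep(tag,c,w):
    hsv=cv2.cvtColor(c,cv2.COLOR_BGR2HSV).astype(int);H,S,V=hsv[...,0],hsv[...,1],hsv[...,2]
    x,y,z=w[...,0],w[...,1],w[...,2]
    def fit(name,m):
        m=m&np.isfinite(z); m8=m.astype(np.uint8)
        if m.sum()<8: return
        P=w[m][:,:2].astype(np.float32);(cx,cy),(a,b),an=cv2.minAreaRect(P); (ex,ey),r=cv2.minEnclosingCircle(P)
        print(tag,name,m.sum(),'rect',round(cx,4),round(cy,4),round(a,3),round(b,3),round(an,1),'circ',round(ex,4),round(ey,4),round(r,4),'z',np.percentile(z[m],[5,50,95]).round(4))
    near=lambda X,Y,r:np.hypot(x-X,y-Y)<r
    fit('plug top',near(.434,-.015,.06)&(z>.07)); fit('plug foot',near(.434,-.015,.06)&(abs(z-.061)<.005));
    fit('ring',near(.434,-.015,.06)&(abs(z-.047)<.004)); fit('brass',near(.434,-.015,.06)&(abs(z-.025)<.004))
    fit('steel',near(.43,.26,.06)&(abs(z-.025)<.006))
    fit('nest',near(.636,.243,.1)&(abs(z-.012)<.004)); fit('post',near(.636,.243,.04)&(z>.024))
    fit('tray',near(.634,-.015,.08)&(H>40)&(H<80)&(S>100)&(z<.03)); 
    fit('dish',near(.465,-.197,.06)&(V<60)&(z<.03))
    fit('white',near(.65,-.24,.08)&(z>.02)&(S<60)&(V>120));fit('red',near(.65,-.24,.08)&(z>.015)&((H<6)|(H>172))&(S>120))
rep('wrist',f['color'],w)
for n in('top','scene'):
    d=np.load(n+'0.npz');rep(n,d['c'],d['w'])
```

```text
[ 0.39606267 -0.00668138  0.28187083] [-3.14011847e+00 -1.59575146e-03  3.98362787e-03] [-0.11  -0.094  1.837  0.002  1.397  1.456]
[[-0.    -0.957 -0.29   0.074]
 [ 1.     0.    -0.001 -0.001]
 [ 0.001 -0.29   0.957 -0.143]
 [ 0.     0.     0.     1.   ]]
brass_collar [179 155 226 206] 0.91 [ 3.797e-01  9.790e-02 -2.000e-04]
brass_collar [120 213 171 259] 0.9 [0.2951 0.1886 0.0005]
lined_ring [33  0 97 32] 0.7 [0.5797 0.2431 0.0112]
lined_ring [263 124 305 163] 0.6 [ 0.4376 -0.016   0.0761]
blue_plug [272 130 297 160] 0.55 [ 0.4355 -0.016   0.077 ]
wrist plug top 28076 rect 0.4163 -0.0153 0.108 0.054 86.8 circ 0.4077 -0.0148 0.054 z [0.3118 0.3639 0.3792]
wrist plug foot 351 rect 0.4331 -0.0169 0.033 0.032 0.9 circ 0.4331 -0.0169 0.0169 z [0.0594 0.0607 0.062 ]
wrist ring 554 rect 0.4333 -0.0154 0.046 0.046 0.0 circ 0.4332 -0.0157 0.0239 z [0.0449 0.0468 0.0482]
wrist brass 722 rect 0.4329 -0.0169 0.062 0.062 0.6 circ 0.4327 -0.0168 0.0318 z [0.0237 0.025  0.0264]
wrist steel 1518 rect 0.4316 0.2536 0.062 0.063 0.3 circ 0.4315 0.2538 0.0325 z [0.021  0.0252 0.0266]
wrist nest 1072 r
[... 1842 characters left out ...]
t 0.4337 0.25 0.063 0.064 45.8 circ 0.4321 0.2496 0.0333 z [0.0199 0.0251 0.027 ]
scene nest 2428 rect 0.6397 0.2422 0.112 0.113 56.3 circ 0.6402 0.2417 0.0769 z [0.0108 0.013  0.0147]
scene post 83 rect 0.6405 0.2404 0.019 0.016 42.5 circ 0.6401 0.241 0.0099 z [0.0256 0.0305 0.0338]
scene tray 2698 rect 0.6348 -0.0154 0.09 0.095 21.9 circ 0.6361 -0.0154 0.0625 z [0.0034 0.0052 0.0111]
scene dish 1027 rect 0.4686 -0.1997 0.06 0.063 59.8 circ 0.4682 -0.1994 0.0321 z [0.0031 0.0051 0.0121]
scene white 2474 rect 0.6551 -0.2453 0.089 0.065 85.2 circ 0.6553 -0.2456 0.0532 z [0.0228 0.0375 0.0495]
scene red 513 rect 0.6177 -0.2423 0.088 0.01 85.4 circ 0.6186 -0.2425 0.0441 z [0.0225 0.0273 0.0301]
```

View pics/w1.png

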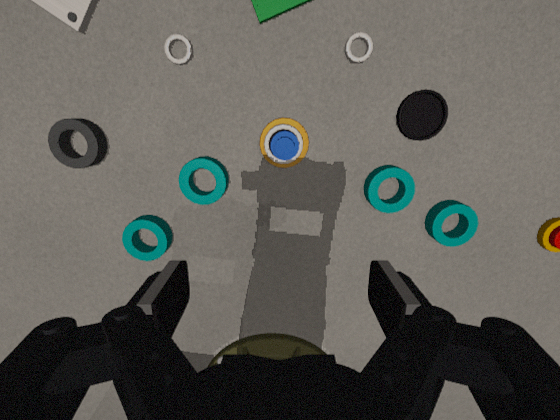

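The close view confirms it: yellow brass collar with the aluminium ring and blue plug on it at (285,143). The turquoise look-alikes are at (203,180), (147,237), (390,189) and (452,222), the steel collar at (77,142) and the dish at (421,114).

```bash
cat >> h.py <<'E'
def tips(f):
    z=f['range_z'];v,u=np.indices(z.shape);K=np.array(f['camera_matrix']);M=np.array(f['hand_eye'])
    p=np.stack([(u-K[0,2])/K[0,0]*z,(v-K[1,2])/K[1,1]*z,z],-1)@M[:3,:3].T+M[:3,3]
    for s in(-1,1):
        m=(z>0)&(p[...,2]<.012)&(abs(p[...,0])<.03)&(p[...,1]*s>0)&(v>180)
        q=p[m];zt=np.percentile(q[:,2],99.5);t=q[q[:,2]>zt-.008]
        print('tip',s,'zmax',zt.round(4),'y range',np.percentile(t[:,1],[1,99]).round(4),'x',np.percentile(t[:,0],[1,99]).round(4))
E
python3 - <<'E'
from h import *
for i in range(2): f=cam("wrist")
tips(f)
s=observe();print(s['tool_pos'],s['tcp_rot'],s['t'])
for n in('top','scene'):
    d=np.load(n+'0.npz');w=d['w'];c=d['c'];hsv=cv2.cvtColor(c,cv2.COLOR_BGR2HSV)
    m=(np.hypot(w[...,0]-.655,w[...,1]+.243)<.04)&(w[...,2]>.022)&(hsv[...,1]<60)&(hsv[...,2]>120)
    P=w[m];ce=P.mean(0);nrm=np.linalg.svd(P-ce,full_matrices=False)[2][2];nrm*=np.sign(nrm[2])
    print(n,ce.round(4),nrm.round(3),'tilt',np.degrees(np.arccos(nrm[2])),'yaw',np.degrees(np.arctan2(-nrm[1],-nrm[0])))
    M=(np.hypot(w[...,0]-.655,w[...,1]+.243)<.08)&(w[...,2]>.022)&(hsv[...,1]<60)&(hsv[...,2]>120)
    yaw=np.radians(-4.8);a=np.radians(25);X=np.array([np.cos(a)*np.cos(yaw),np.cos(a)*np.sin(yaw),np.sin(a)]);Y=np.array([-np.sin(yaw),np.cos(yaw),0])
    Q=w[M]-ce;print('x ext',np.percentile(Q@X,[.5,99.5]).round(4),'y ext',np.percentile(Q@Y,[.5,99.5]).round(4))
E
```

```text
tip -1 zmax -0.0175 y range [-0.0568 -0.0437] x [-0.0107  0.0113]
tip 1 zmax -0.0175 y range [0.0409 0.0542] x [-0.0108  0.0114]
[ 0.39351671 -0.01416642  0.28124525] [ 3.14143322e+00  7.51037008e-05 -7.65077352e-04] 2.7
top [ 0.6565 -0.2431  0.0362] [-0.413  0.04   0.91 ] tilt 24.52461651367157 yaw -5.581715397479701
x ext [-0.0353  0.0331] y ext [-0.0441  0.0439]
scene [ 0.6579 -0.2442  0.0372] [-0.419  0.035  0.907] tilt 24.87560173964558 yaw -4.7980382326193896
x ext [-0.0358  0.0322] y ext [-0.0454  0.0424]
```

Request:
{"api": "step_arm", "payload": {"squeeze": 25, "steps": [{"xyz": [39.5,2.8,40],"turn": [0,0,0],"gripper": 0},{"xyz": [0,0,60],"turn": [0,0,0],"gripper": 0},{"xyz": [0,0,60],"turn": [0,0,0],"gripper": 0.4},{"xyz": [0,0,37],"turn": [0,0,0],"gripper": 0.4},{"xyz": [0,0,20],"turn": [0,0,0],"gripper": 0.4},{"xyz": [0,0,0],"turn": [0,0,0],"gripper": 0.4},{"xyz": [0,0,0],"turn": [0,0,0],"gripper": 1},{"xyz": [0,0,0],"turn": [0,0,0],"gripper": 1},{"xyz": [0,0,0],"turn": [0,0,0],"gripper": 1},{"xyz": [0,0,0],"turn": [0,0,0],"gripper": 1}]}}

```text
t: 3.95
tool_pos: [0.434, -0.0166, 0.0654]
tcp_rot: [3.141, -0.002, 0.0]
contact_force: [-1.5, -3.6, 7.6]
gripper_width: 0.0207
grip_force: 24.6
```

Run:
```python
from h import *
f=cam("wrist");tips(f);s=observe();print(s['tool_pos'],s['gripper_width'],s['grip_force'],s['contact_force'])
cv2.imwrite("pics/w2.png",f['color'])
```

```text
tip -1 zmax 0.0062 y range [-0.0159 -0.0002] x [0.0035 0.0164]
tip 1 zmax 0.006 y range [0.0003 0.0132] x [0.0036 0.0159]
[ 0.43398419 -0.01658336  0.06535556] 0.02063920506620553 24.60158944129944 [-0.85605345 -4.29132724  8.4689791 ]
```

View pics/w2.png

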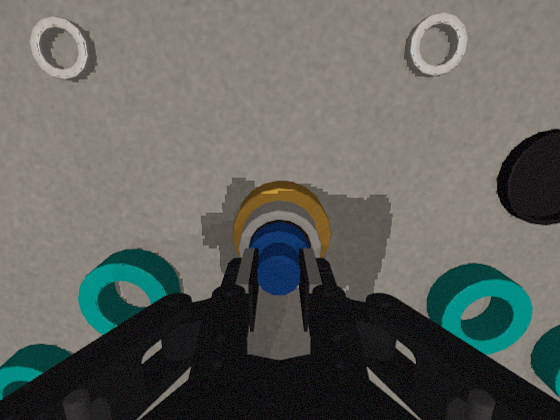

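The plug's stub is held (centre about 278,272), and the ring and brass collar are undisturbed beneath it. Next I'll lift it and carry it to the dish.

Request:
{"api": "step_arm", "payload": {"steps": [{"xyz": [0,0,-10],"turn": [0,0,0],"gripper": 1},{"xyz": [0,0,-25],"turn": [0,0,0],"gripper": 1},{"xyz": [0,0,-40],"turn": [0,0,0],"gripper": 1},{"xyz": [8,44.9,0],"turn": [0,0,0],"gripper": 1},{"xyz": [8,44.9,0],"turn": [0,0,0],"gripper": 1},{"xyz": [8,44.9,0],"turn": [0,0,0],"gripper": 1},{"xyz": [8.7,44.9,0],"turn": [0,0,0],"gripper": 1},{"xyz": [0,0,45],"turn": [0,0,0],"gripper": 1},{"xyz": [0,0,40],"turn": [0,0,0],"gripper": 1},{"xyz": [0,0,20],"turn": [0,0,0],"gripper": 1},{"xyz": [0,0,8],"turn": [0,0,0],"gripper": 1},{"xyz": [0,0,0],"turn": [0,0,0],"gripper": 1}]}}

```text
t: 5.5
tool_pos: [0.4662, -0.1959, 0.0268]
tcp_rot: [3.142, -0.0, 0.0]
contact_force: [0.7, 0.2, 0.7]
gripper_width: 0.0205
grip_force: 24.6
```

Run:
```python
from h import *
f=cam("wrist");s=observe();print(s['tool_pos'],s['gripper_width'],s['grip_force'],s['contact_force'])
cv2.imwrite("pics/w3.png",f['color'])
```

```text
[ 0.46643417 -0.19598565  0.02721541] 0.020488497242710898 24.584443867206573 [0.57355538 0.61038413 0.40309363]
```

View pics/w3.png

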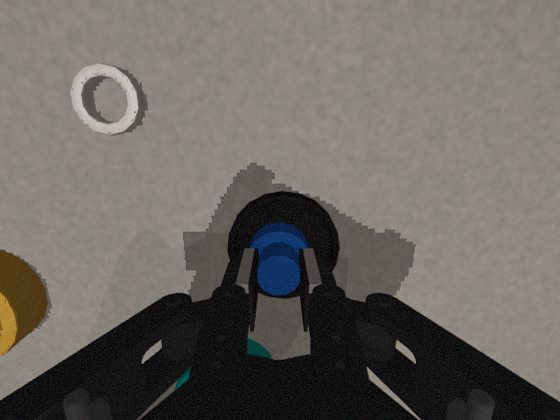

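The plug is above the dish and centred (foot at 280,245 inside the dark disc). Lower, release, and go back over the stack.

Request:
{"api": "step_arm", "payload": {"steps": [{"xyz": [0,0,2],"turn": [0,0,0],"gripper": 1},{"xyz": [0,0,2],"turn": [0,0,0],"gripper": 1},{"xyz": [0,0,0],"turn": [0,0,0],"gripper": 1},{"xyz": [0,0,0],"turn": [0,0,0],"gripper": 0.5},{"xyz": [0,0,0],"turn": [0,0,0],"gripper": 0.5},{"xyz": [0,0,0],"turn": [0,0,0],"gripper": 0.5},{"xyz": [0,0,-30],"turn": [0,0,0],"gripper": 0.3},{"xyz": [0,0,-60],"turn": [0,0,0],"gripper": 0},{"xyz": [-8.25,-45.1,0],"turn": [0,0,0],"gripper": 0},{"xyz": [-8.25,-45.1,0],"turn": [0,0,0],"gripper": 0},{"xyz": [-8.25,-45.1,0],"turn": [0,0,0],"gripper": 0},{"xyz": [-8.25,-45.1,0],"turn": [0,0,0],"gripper": 0}]}}

```text
t: 7.05
tool_pos: [0.4326, -0.0141, 0.1124]
tcp_rot: [3.142, -0.0, -0.0]
contact_force: [0.4, 0.7, -0.4]
gripper_width: 0.0852
grip_force: 0.0
```

Run:
```python
from h import *
f=cam("top");f=cam("wrist");w=cloud(f);s=observe();print(s['tool_pos'],s['gripper_width'],s['contact_force'])
x,y,z=w[...,0],w[...,1],w[...,2]
for n,zz,t in(('ring',.047,.004),('brass',.025,.003)):
    m=(np.hypot(x-.4335,y+.016)<.05)&(abs(z-zz)<t);P=w[m][:,:2].astype(np.float32)
    print(n,m.sum(),cv2.minEnclosingCircle(P),cv2.minAreaRect(P))
m=(np.hypot(x-.4667,y+.196)<.04)&(z>.01)&(z<.05);print('plug',m.sum(),np.percentile(z[m],[50,99]) if m.sum() else '')
```

```text
[ 0.43213827 -0.01258441  0.11226104] 0.08498649175363307 [-0.44328131  0.00707565  0.71020828]
ring 2328 ((0.4336901605129242, -0.01593337021768093), 0.024080945178866386) ((0.4336709976196289, -0.015766914933919907), (0.047227561473846436, 0.04687857627868652), 19.90208625793457)
brass 1424 ((0.43290185928344727, -0.01698864996433258), 0.03205183520913124) ((0.4365377724170685, -0.01731240376830101), (0.06331464648246765, 0.05583083629608154), 84.38578796386719)
plug 2962 [0.0177677  0.03502833]
```

Request:
{"api": "step_arm", "payload": {"squeeze": 30, "steps": [{"xyz": [0.5,0,40],"turn": [0,0,0],"gripper": 0},{"xyz": [0,0,30],"turn": [0,0,0],"gripper": 0},{"xyz": [0,0,15.5],"turn": [0,0,0],"gripper": 0},{"xyz": [0,0,0],"turn": [0,0,0],"gripper": 0},{"xyz": [0,0,0],"turn": [0,0,0],"gripper": 0.5},{"xyz": [0,0,0],"turn": [0,0,0],"gripper": 1},{"xyz": [0,0,0],"turn": [0,0,0],"gripper": 1},{"xyz": [0,0,0],"turn": [0,0,0],"gripper": 1}]}}

```text
t: 8.15
tool_pos: [0.434, -0.0156, 0.0278]
tcp_rot: [3.141, -0.001, 0.0]
contact_force: [-3.3, -0.8, 9.7]
gripper_width: 0.0476
grip_force: 29.3
```

Run:
```python
from h import *
f=cam("wrist");tips(f);s=observe();print(s['tool_pos'],s['tcp_rot'],s['gripper_width'],s['grip_force'],s['contact_force'])
cv2.imwrite("pics/w4.png",f['color'])
```

```text
tip -1 zmax 0.0105 y range [-0.126  -0.0012] x [-0.0295  0.0296]
tip 1 zmax 0.0045 y range [0.0003 0.0308] x [-0.0133  0.0298]
[ 0.433998   -0.01558637  0.02778533] [ 3.14126809e+00 -1.50800329e-03  2.17217056e-04] 0.04726405882940278 29.33336446993053 [-2.25992762 -0.16202418  9.54398522]
```

View pics/w4.png

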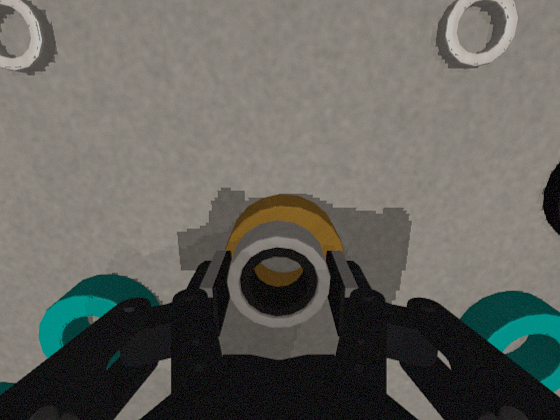

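The ring is gripped centrally (280,282), with the brass collar untouched beneath it. Lift, carry to the slope, and tilt 25°.

Request:
{"api": "step_arm", "payload": {"steps": [{"xyz": [0,0,-15],"turn": [0,0,0],"gripper": 1},{"xyz": [0,0,-60],"turn": [0,0,0],"gripper": 1},{"xyz": [37,45,-3],"turn": [0,0,0],"gripper": 1},{"xyz": [37,45,-3],"turn": [0,0,0],"gripper": 1},{"xyz": [37,45,-3],"turn": [0,0,0],"gripper": 1},{"xyz": [37,45,0],"turn": [0,0,0],"gripper": 1},{"xyz": [37,45,0],"turn": [0,0,0],"gripper": 1},{"xyz": [0,0,0],"turn": [0,0,5],"gripper": 1},{"xyz": [0,0,0],"turn": [0,8.3,0],"gripper": 1},{"xyz": [0,0,0],"turn": [0,8.3,0],"gripper": 1},{"xyz": [0,0,0],"turn": [0,8.4,0],"gripper": 1},{"xyz": [0,0,0],"turn": [0,0,0],"gripper": 1}]}}

```text
t: 9.7
tool_pos: [0.6173, -0.2403, 0.1113]
tcp_rot: [-3.141, -0.435, -0.088]
contact_force: [0.0, 0.2, -0.9]
gripper_width: 0.0473
grip_force: 31.6
```

```bash
cat >> h.py <<'E'
def go(target):
    p=np.mean([observe()['tool_pos'] for _ in range(3)],0);s=observe();R=Ro.from_euler('xyz',s['tcp_rot']).as_matrix()
    print('at',p.round(4),'rot',s['tcp_rot'].round(4),'tool shift mm',(R.T@(np.array(target)-p)*1000).round(1),'w',round(s['gripper_width'],4),'grip',round(s['grip_force'],1),'F',s['contact_force'].round(1))
E
python3 - <<'E'
from h import *
f=cam("wrist");w=cloud(f);cv2.imwrite("pics/w5.png",f['color'])
print(Ro.from_euler('xyz',observe()['tcp_rot']).as_matrix().round(3).tolist())
go([.6446,-.2427,.0376])
hsv=cv2.cvtColor(f['color'],cv2.COLOR_BGR2HSV).astype(int);H,S,V=hsv[...,0],hsv[...,1],hsv[...,2]
m=(np.hypot(w[...,0]-.65,w[...,1]+.24)<.08)&(w[...,2]<.06)&((H<6)|(H>172))&(S>120);P=w[m]
if m.sum()>20: print('red',m.sum(),P.min(0),P.max(0),cv2.minAreaRect(P[:,:2].astype(np.float32)))
m=(np.hypot(w[...,0]-.665,w[...,1]+.243)<.07)&(w[...,2]<.055)&(w[...,2]>.022)&(S<60)&(V>110);P=w[m];ce=P.mean(0)
n=np.linalg.svd(P-ce,full_matrices=False)[2][2];n*=np.sign(n[2]);print(m.sum(),ce,n,np.degrees(np.arccos(n[2])),np.degrees(np.arctan2(-n[1],-n[0])))
print('plane z at origin', ce[2]-(n[0]*(.624-ce[0])+n[1]*(-.2408-ce[1]))/n[2])
E
```

```text
[[0.904, -0.087, 0.42], [-0.079, -0.996, -0.037], [0.421, -0.0, -0.907]]
at [ 0.6182 -0.2405  0.1118] rot [-3.1414 -0.4348 -0.0873] tool shift mm [-7.2 -0.1 78.5] w 0.0475 grip 31.6 F [ 0.8  0.6 -0.6]
red 279 [ 0.61163742 -0.27635091  0.01890983] [ 0.62649102 -0.20078468  0.03039503] ((0.6180829405784607, -0.2381545603275299), (0.0759284719824791, 0.010182463563978672), 84.95802307128906)
7726 [ 0.66283023 -0.24402785  0.03857192] [-0.41931063  0.03509537  0.90716421] 24.883638192018836 -4.784378557022913
plane z at origin 0.0204988869375533
```

View pics/w5.png

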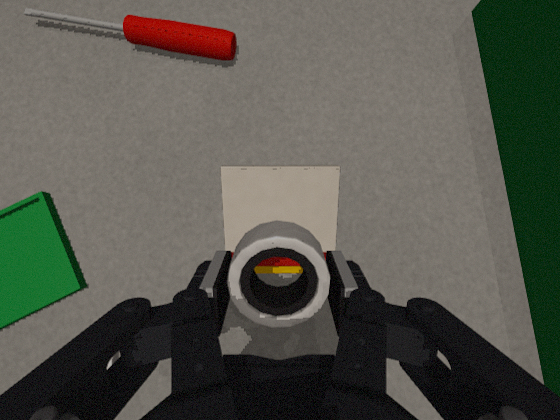

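The slope face is at (280,210), and the ring (280,280) lines up with it; the ledge's red shows through the bore. Descend square to the face.

Request:
{"api": "step_arm", "payload": {"steps": [{"xyz": [-5,0,30],"turn": [0,0,0],"gripper": 1},{"xyz": [0,0,35],"turn": [0,0,0],"gripper": 1},{"xyz": [0,0,10],"turn": [0,0,0],"gripper": 1},{"xyz": [0,0,3],"turn": [0,0,0],"gripper": 1},{"xyz": [0,0,2],"turn": [0,0,0],"gripper": 1},{"xyz": [0,0,0],"turn": [0,0,0],"gripper": 1}]}}

```text
t: 10.5
tool_pos: [0.6479, -0.2432, 0.0372]
tcp_rot: [3.141, -0.437, -0.087]
contact_force: [-0.4, 0.1, -0.4]
gripper_width: 0.0474
grip_force: 31.6
```

Run:
```python
from h import *
f=cam("wrist");cv2.imwrite("pics/w6.png",f['color']);go([.6446,-.2427,.0376])
```

```text
at [ 0.6478 -0.2432  0.0371] rot [ 3.1412 -0.4372 -0.0871] tool shift mm [-2.7 -0.2 -1.8] w 0.0472 grip 31.6 F [ 1.6 -0.4 -0.2]
```

Request:
{"api": "step_arm", "payload": {"steps": [{"xyz": [0,0,1.5],"turn": [0,0,0],"gripper": 1},{"xyz": [-1.5,0,0],"turn": [0,0,0],"gripper": 1},{"xyz": [-1.5,0,0],"turn": [0,0,0],"gripper": 1},{"xyz": [0,0,0],"turn": [0,0,0],"gripper": 1}]}}

```text
t: 11.05
tool_pos: [0.6454, -0.2428, 0.0335]
tcp_rot: [-3.142, -0.436, -0.087]
contact_force: [-1.5, 0.8, -0.2]
gripper_width: 0.0473
grip_force: 31.8
```

Run:
```python
from h import *
go([.6446,-.2427,.0376])
```

```text
at [ 0.6454 -0.2428  0.0335] rot [-3.1415 -0.4361 -0.0873] tool shift mm [ 1. -0. -4.] w 0.0473 grip 31.8 F [-1.5  0.8 -0.2]
```

Request:
{"api": "step_arm", "payload": {"steps": [{"xyz": [-0.8,0,0.8],"turn": [0,0,0],"gripper": 1},{"xyz": [-0.8,0,0.8],"turn": [0,0,0],"gripper": 1},{"xyz": [0,0,0],"turn": [0,0,0],"gripper": 1}]}}

```text
t: 11.42
tool_pos: [0.6455, -0.2429, 0.0334]
tcp_rot: [3.141, -0.439, -0.087]
contact_force: [-10.2, 4.9, 17.5]
gripper_width: 0.0472
grip_force: 33.2
```

Run:
```python
from h import *
R=Ro.from_euler('xyz',observe()['tcp_rot']).as_matrix()
for _ in range(3): print((R.T@observe()['contact_force']).round(1))
go([.6446,-.2427,.0376])
```

```text
[ -2.1  -4.  -20.3]
[ -2.1  -4.  -20.3]
[ -2.1  -4.  -20.3]
at [ 0.6455 -0.2429  0.0334] rot [ 3.141  -0.4387 -0.0868] tool shift mm [ 1.  -0.1 -4.2] w 0.0472 grip 33.2 F [-10.2   4.9  17.5]
```

Request:
{"api": "step_arm", "payload": {"steps": [{"xyz": [0,0,-1.2],"turn": [0,0,0],"gripper": 1},{"xyz": [-0.5,0,0],"turn": [0,0,0],"gripper": 1},{"xyz": [0,0,0],"turn": [0,0,0],"gripper": 1}]}}

```text
t: 11.8
tool_pos: [0.6444, -0.2428, 0.033]
tcp_rot: [3.141, -0.438, -0.087]
contact_force: [-0.8, 1.7, 6.0]
gripper_width: 0.0471
grip_force: 32.2
```

Run:
```python
from h import *
R=Ro.from_euler('xyz',observe()['tcp_rot']).as_matrix()
print((R.T@observe()['contact_force']).round(1))
go([.6446,-.2427,.0376])
```

```text
[ 1.6 -1.6 -5.8]
at [ 0.6444 -0.2428  0.033 ] rot [ 3.1411 -0.4378 -0.087 ] tool shift mm [ 2.1 -0.1 -4.1] w 0.0471 grip 32.2 F [-0.8  1.7  6. ]
```

Request:
{"api": "step_arm", "payload": {"steps": [{"xyz": [-0.6,0,0],"turn": [0,0,0],"gripper": 1},{"xyz": [-0.6,0,0],"turn": [0,0,0],"gripper": 1},{"xyz": [0,0,0],"turn": [0,0,0],"gripper": 1}]}}

```text
t: 12.18
tool_pos: [0.6438, -0.2428, 0.0328]
tcp_rot: [3.141, -0.439, -0.087]
contact_force: [6.0, 1.2, 5.9]
gripper_width: 0.0475
grip_force: 31.9
```

Run:
```python
from h import *
R=Ro.from_euler('xyz',observe()['tcp_rot']).as_matrix()
print((R.T@observe()['contact_force']).round(1))
go([.6446,-.2427,.0376])
```

```text
[ 7.8 -1.7 -2.8]
at [ 0.6438 -0.2428  0.0328] rot [ 3.1406 -0.439  -0.0871] tool shift mm [ 2.8 -0.2 -4. ] w 0.0475 grip 31.9 F [6.  1.2 5.9]
```

Ledge contact: 7.8 N along the tool's x. Release, retreat and look.

Request:
{"api": "step_arm", "payload": {"steps": [{"xyz": [0,0,0],"turn": [0,0,0],"gripper": 0.2},{"xyz": [0,0,0],"turn": [0,0,0],"gripper": 0.2},{"xyz": [0,0,0],"turn": [0,0,0],"gripper": 0.1},{"xyz": [0,0,-20],"turn": [0,0,0],"gripper": 0},{"xyz": [0,0,-60],"turn": [0,0,0],"gripper": 0},{"xyz": [0,0,0],"turn": [0,0,0],"gripper": 0},{"xyz": [0,0,0],"turn": [0,0,0],"gripper": 0}]}}

```text
t: 13.05
tool_pos: [0.6089, -0.2396, 0.1041]
tcp_rot: [-3.142, -0.436, -0.087]
contact_force: [1.1, 0.1, 0.3]
gripper_width: 0.0859
grip_force: 0.0
```

Run:
```python
from h import *
f=cam("wrist");w=cloud(f);c=f['color'];cv2.imwrite("pics/w7.png",cv2.resize(c[150:400,170:400],None,fx=2.4,fy=2.4))
go([.433,-.0169,.12])
a=np.radians(24.9);yw=np.radians(-5);X=np.array([np.cos(a)*np.cos(yw),np.cos(a)*np.sin(yw),np.sin(a)]);Y=np.array([-np.sin(yw),np.cos(yw),0]);N=np.cross(X,Y)
q=w-np.array([.624,-.2408,.0205]);x,y,z=q@X,q@Y,q@N
hsv=cv2.cvtColor(c,cv2.COLOR_BGR2HSV).astype(int);H,S=hsv[...,0],hsv[...,1]
m=(abs(z-.022)<.003)&(abs(y)<.04)&(x>-.02)&(x<.07);P=np.stack([x[m],y[m]],-1).astype(np.float32)
print('ring top',m.sum(),cv2.minEnclosingCircle(P),np.median(z[m]))
r=(abs(y)<.05)&(abs(z)<.015)&(abs(x)<.03)&((H<6)|(H>172))&(S>120);print('red x',np.percentile(x[r],[1,50,99]).round(4),'z',np.percentile(z[r],[1,99]).round(4))
```

```text
at [ 0.6089 -0.2394  0.1033] rot [-3.141  -0.4351 -0.0874] tool shift mm [-169.5 -206.4  -97. ] w 0.0854 grip 0.0 F [-0.3  0.4 -1.1]
ring top 2357 ((0.022670386359095573, 0.0011317612370476127), 0.024104686453938484) 0.021318392964801463
red x [-0.0077 -0.0031  0.0121] z [0.0006 0.0116]
```

View pics/w7.png

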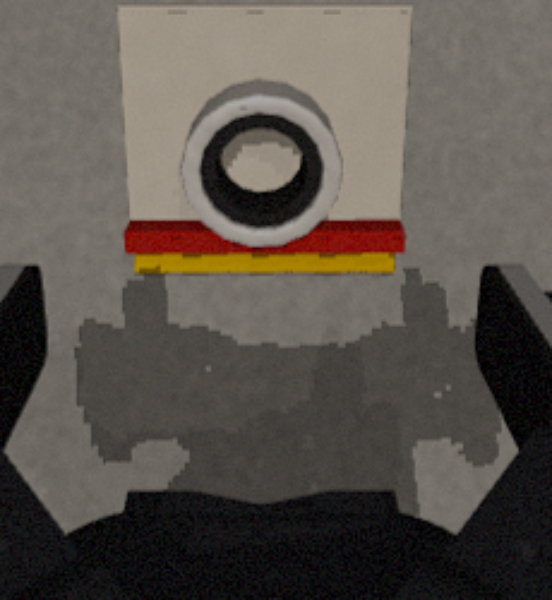

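The ring lies flat on the face at (262,165), touching the red ledge (y≈238). Now the brass collar, with the yaw set to the tray's diagonal.

Request:
{"api": "step_arm", "payload": {"steps": [{"xyz": [0,0,0],"turn": [0,-8.3,0],"gripper": 0},{"xyz": [0,0,0],"turn": [0,-8.3,0],"gripper": 0},{"xyz": [0,0,0],"turn": [0,-8.4,0],"gripper": 0},{"xyz": [-38.9,-41.3,0],"turn": [0,0,0],"gripper": 0},{"xyz": [-38.9,-41.3,0],"turn": [0,0,0],"gripper": 0},{"xyz": [-38.9,-41.3,0],"turn": [0,0,0],"gripper": 0},{"xyz": [-38.9,-41.3,0],"turn": [0,0,0],"gripper": 0},{"xyz": [-38.9,-41.3,0],"turn": [0,0,0],"gripper": 0},{"xyz": [0,0,0],"turn": [0,0,9.1],"gripper": 0},{"xyz": [0,0,0],"turn": [0,0,9.1],"gripper": 0},{"xyz": [0,0,0],"turn": [0,0,0],"gripper": 0}]}}

```text
t: 14.48
tool_pos: [0.4331, -0.0167, 0.1035]
tcp_rot: [3.141, 0.002, -0.404]
contact_force: [0.9, 0.3, 0.4]
gripper_width: 0.0855
grip_force: 0.0
```

Run:
```python
from h import *
f=cam("wrist");w=cloud(f);x,y,z=w[...,0],w[...,1],w[...,2]
m=(np.hypot(x-.433,y+.017)<.05)&(abs(z-.025)<.003);P=w[m][:,:2].astype(np.float32)
print(m.sum(),cv2.minEnclosingCircle(P));go([.433,-.0169,.004])
```

```text
3546 ((0.43291762471199036, -0.01679394207894802), 0.032090622931718826)
at [ 0.4332 -0.0169  0.1035] rot [ 3.1412e+00  1.5000e-03 -4.0130e-01] tool shift mm [ 0.   0.  99.5] w 0.0855 grip 0.0 F [ 0.  -0.7 -0.8]
```

Request:
{"api": "step_arm", "payload": {"squeeze": 60, "steps": [{"xyz": [0,0,50],"turn": [0,0,0],"gripper": 0},{"xyz": [0,0,30],"turn": [0,0,0],"gripper": 0},{"xyz": [0,0,15.5],"turn": [0,0,0],"gripper": 0},{"xyz": [0,0,0],"turn": [0,0,0],"gripper": 0},{"xyz": [0,0,0],"turn": [0,0,0],"gripper": 0.3},{"xyz": [0,0,0],"turn": [0,0,0],"gripper": 1},{"xyz": [0,0,0],"turn": [0,0,0],"gripper": 1},{"xyz": [0,0,0],"turn": [0,0,0],"gripper": 1}]}}

```text
t: 15.52
tool_pos: [0.4341, -0.0171, 0.0106]
tcp_rot: [-3.141, -0.002, -0.404]
contact_force: [-7.2, -0.9, 18.9]
gripper_width: 0.0612
grip_force: 60.4
```

Run:
```python
from h import *
f=cam("wrist");go([.6342,-.0137,.1]);cv2.imwrite("pics/w8.png",f['color'])
```

```text
at [ 0.434  -0.0171  0.0106] rot [-3.1413e+00 -2.2000e-03 -4.0380e-01] tool shift mm [182.9 -81.8 -89. ] w 0.0612 grip 60.4 F [-7.2 -1.2 18.2]
```

View pics/w8.png

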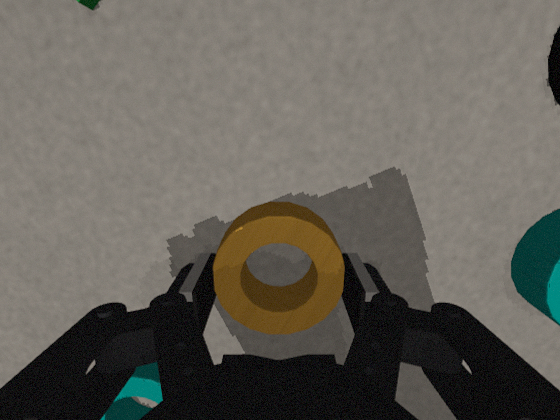

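The brass collar is centred in the grip at (280,268), but the fingertips may sit too low for the tray walls. I'll re-grip 8 mm higher and lift.

Request:
{"api": "step_arm", "payload": {"squeeze": 60, "steps": [{"xyz": [0,0,0],"turn": [0,0,0],"gripper": 0},{"xyz": [0,0,0],"turn": [0,0,0],"gripper": 0},{"xyz": [0,0,-8],"turn": [0,0,0],"gripper": 0},{"xyz": [0,0,0],"turn": [0,0,0],"gripper": 0.3},{"xyz": [0,0,0],"turn": [0,0,0],"gripper": 1},{"xyz": [0,0,0],"turn": [0,0,0],"gripper": 1},{"xyz": [0,0,0],"turn": [0,0,0],"gripper": 1},{"xyz": [0,0,-10],"turn": [0,0,0],"gripper": 1},{"xyz": [0,0,-25],"turn": [0,0,0],"gripper": 1},{"xyz": [0,0,-30],"turn": [0,0,0],"gripper": 1},{"xyz": [0,0,0],"turn": [0,0,0],"gripper": 1}]}}

```text
t: 16.95
tool_pos: [0.4341, -0.017, 0.083]
tcp_rot: [-3.141, -0.003, -0.405]
contact_force: [-0.2, 0.5, -4.9]
gripper_width: 0.0585
grip_force: 65.2
```

Run:
```python
from h import *
f=cam("wrist");w=cloud(f);go([.6342,-.0137,.081])
p=observe()['tool_pos'];x,y,z=w[...,0],w[...,1],w[...,2]
hsv=cv2.cvtColor(f['color'],cv2.COLOR_BGR2HSV).astype(int)
m=(np.hypot(x-p[0],y-p[1])<.05)&(hsv[...,0]>10)&(hsv[...,0]<30)&(hsv[...,1]>120)&(z>.05);P=w[m]
top=P[P[:,2]>np.percentile(P[:,2],60)-.003];A=np.c_[top[:,:2],np.ones(len(top))]
print(m.sum(),'z',np.percentile(P[:,2],[1,50,99]).round(4),'centre',cv2.minEnclosingCircle(top[:,:2].astype(np.float32)))
s,*_=np.linalg.lstsq(A,top[:,2],rcond=None);print('tilt deg',np.degrees(s[:2]).round(1))
```

```text
at [ 0.4333 -0.017   0.0817] rot [-3.1414e+00 -8.0000e-04 -4.0490e-01] tool shift mm [183.3 -82.1   0.9] w 0.0582 grip 65.1 F [ 0.5 -0.4 -4.1]
10863 z [0.0671 0.0889 0.1752] centre ((0.43338441848754883, -0.018053947016596794), 0.04901086166501045)
tilt deg [ 9.3 -4.9]
```

Run:
```python
from h import *
f=cam("wrist");go([.6342,-.0137,.081]);cv2.imwrite("pics/w9.png",f['color'][150:,120:440])
```

```text
at [ 0.4328 -0.0169  0.0809] rot [ 3.1414e+00  9.0000e-04 -4.0490e-01] tool shift mm [183.8 -82.3  -0.2] w 0.0581 grip 65.1 F [-0.2 -0.1 -3.8]
```

View pics/w9.png

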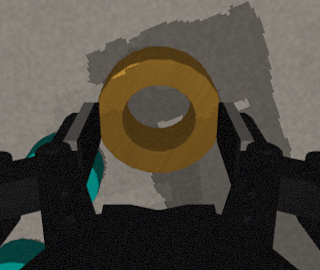

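The collar is held level, about (160,110) in the crop. On to the tray.

Request:
{"api": "step_arm", "payload": {"steps": [{"xyz": [36.7,-16.4,0],"turn": [0,0,0],"gripper": 1},{"xyz": [36.7,-16.4,0],"turn": [0,0,0],"gripper": 1},{"xyz": [36.7,-16.4,0],"turn": [0,0,0],"gripper": 1},{"xyz": [36.7,-16.4,0],"turn": [0,0,0],"gripper": 1},{"xyz": [36.7,-16.5,0],"turn": [0,0,0],"gripper": 1},{"xyz": [0,0,30],"turn": [0,0,0],"gripper": 1},{"xyz": [0,0,18],"turn": [0,0,0],"gripper": 1},{"xyz": [0,0,4],"turn": [0,0,0],"gripper": 1},{"xyz": [0,0,4],"turn": [0,0,0],"gripper": 1},{"xyz": [0,0,0],"turn": [0,0,0],"gripper": 1}]}}

```text
t: 18.3
tool_pos: [0.6345, -0.0138, 0.0263]
tcp_rot: [-3.141, -0.001, -0.405]
contact_force: [0.2, -0.1, -4.4]
gripper_width: 0.0578
grip_force: 65.7
```

Run:
```python
from h import *
f=cam("wrist");go([.6342,-.0137,.02]);cv2.imwrite("pics/w10.png",f['color'][150:,120:440])
```

```text
at [ 0.6346 -0.0138  0.0265] rot [-3.1412e+00 -1.0000e-03 -4.0490e-01] tool shift mm [-0.4  0.1  6.5] w 0.058 grip 65.7 F [ 0.2 -0.2 -3.8]
```

View pics/w10.png

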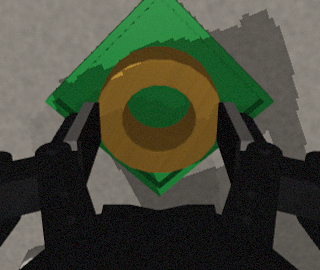

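The collar is centred over the tray, with the fingers at its corners. Lower in small steps to contact.

Request:
{"api": "step_arm", "payload": {"steps": [{"xyz": [0,0,1.5],"turn": [0,0,0],"gripper": 1},{"xyz": [0,0,1.5],"turn": [0,0,0],"gripper": 1},{"xyz": [0,0,0],"turn": [0,0,0],"gripper": 1}]}}

```text
t: 18.73
tool_pos: [0.6345, -0.0138, 0.023]
tcp_rot: [-3.141, -0.0, -0.405]
contact_force: [-0.6, 0.5, -1.6]
gripper_width: 0.0583
grip_force: 66.4
```

Request:
{"api": "step_arm", "payload": {"steps": [{"xyz": [0,0,1.5],"turn": [0,0,0],"gripper": 1},{"xyz": [0,0,0],"turn": [0,0,0],"gripper": 1}]}}

```text
t: 18.98
tool_pos: [0.6346, -0.0138, 0.0227]
tcp_rot: [-3.141, -0.001, -0.405]
contact_force: [-7.5, -0.8, 11.1]
gripper_width: 0.0581
grip_force: 71.0
```

Request:
{"api": "step_arm", "payload": {"steps": [{"xyz": [0,0,-0.5],"turn": [0,0,0],"gripper": 0.1},{"xyz": [0,0,0],"turn": [0,0,0],"gripper": 0},{"xyz": [0,0,-3],"turn": [0,0,0],"gripper": 0},{"xyz": [0,0,-40],"turn": [0,0,0],"gripper": 0},{"xyz": [0,0,-45],"turn": [0,0,-7.7],"gripper": 0},{"xyz": [0,0,0],"turn": [0,0,-7.7],"gripper": 0},{"xyz": [0,0,0],"turn": [0,0,-7.8],"gripper": 0},{"xyz": [0,0,0],"turn": [0,0,0],"gripper": 0}]}}

```text
t: 19.98
tool_pos: [0.6344, -0.0138, 0.11]
tcp_rot: [3.142, -0.0, -0.001]
contact_force: [-0.5, -0.5, 0.3]
gripper_width: 0.0853
grip_force: 0.0
```

Run:
```python
from h import *
f=cam("wrist");w=cloud(f);x,y,z=w[...,0],w[...,1],w[...,2];go([.432,.2537,.11])
m=(np.hypot(x-.634,y+.014)<.045)&(abs(z-.029)<.004);P=w[m]
print(m.sum(),cv2.minEnclosingCircle(P[:,:2].astype(np.float32)),np.percentile(P[:,2],[2,50,98]))
```

```text
at [ 0.6344 -0.0138  0.1099] rot [-3.1416e+00 -1.0000e-04 -2.9000e-03] tool shift mm [-2.031e+02 -2.669e+02 -1.000e-01] w 0.0855 grip 0.0 F [-1.1  0.3 -0.8]
3532 ((0.6346144676208496, -0.012325607240200043), 0.03198210150003433) [0.02649034 0.02895723 0.03026393]
```

Brass lies flat in the tray, its top at z = 0.029. Now the steel collar.

Request:
{"api": "step_arm", "payload": {"steps": [{"xyz": [-33.8,-44.5,0],"turn": [0,0,0],"gripper": 0},{"xyz": [-33.8,-44.5,0],"turn": [0,0,0],"gripper": 0},{"xyz": [-33.8,-44.5,0],"turn": [0,0,0],"gripper": 0},{"xyz": [-33.8,-44.5,0],"turn": [0,0,0],"gripper": 0},{"xyz": [-33.8,-44.5,0],"turn": [0,0,0],"gripper": 0},{"xyz": [-33.8,-44.4,0],"turn": [0,0,0],"gripper": 0},{"xyz": [0,0,0],"turn": [0,0,0],"gripper": 0},{"xyz": [0,0,0],"turn": [0,0,0],"gripper": 0}]}}

```text
t: 21.02
tool_pos: [0.4318, 0.253, 0.1099]
tcp_rot: [3.142, -0.0, -0.001]
contact_force: [0.3, -0.3, 0.1]
gripper_width: 0.0854
grip_force: 0.0
```

Run:
```python
from h import *
f=cam("wrist");w=cloud(f);x,y,z=w[...,0],w[...,1],w[...,2]
m=(np.hypot(x-.432,y-.2537)<.045)&(abs(z-.025)<.004);c=cv2.minEnclosingCircle(w[m][:,:2].astype(np.float32));print(c)
go([*c[0],.012])
m=(np.hypot(x-.64,y-.244)<.04)&(z>.024)&(z<.05)
if m.sum()>20: print('post',cv2.minEnclosingCircle(w[m][:,:2].astype(np.float32)))
```

```text
((0.43190786242485046, 0.253887802362442), 0.0319724939763546)
at [0.4321 0.2526 0.1098] rot [ 3.1416e+00 -2.0000e-04 -2.0000e-03] tool shift mm [-0.2 -1.3 97.8] w 0.0851 grip 0.0 F [-0.4 -0.1  0.1]
```

Request:
{"api": "step_arm", "payload": {"squeeze": 60, "steps": [{"xyz": [-0.2,-1.2,50],"turn": [0,0,0],"gripper": 0},{"xyz": [0,0,35],"turn": [0,0,0],"gripper": 0},{"xyz": [0,0,14],"turn": [0,0,0],"gripper": 0},{"xyz": [0,0,0],"turn": [0,0,0],"gripper": 0},{"xyz": [0,0,0],"turn": [0,0,0],"gripper": 0.3},{"xyz": [0,0,0],"turn": [0,0,0],"gripper": 1},{"xyz": [0,0,0],"turn": [0,0,0],"gripper": 1},{"xyz": [0,0,0],"turn": [0,0,0],"gripper": 1},{"xyz": [0,0,-10],"turn": [0,0,0],"gripper": 1},{"xyz": [0,0,-30],"turn": [0,0,0],"gripper": 1},{"xyz": [0,0,-40],"turn": [0,0,0],"gripper": 1},{"xyz": [0,0,0],"turn": [0,0,0],"gripper": 1}]}}

```text
t: 22.58
tool_pos: [0.4326, 0.255, 0.094]
tcp_rot: [-3.139, -0.005, 0.0]
contact_force: [0.7, -0.2, -3.9]
gripper_width: 0.0606
grip_force: 66.5
```

Run:
```python
from h import *
f=cam("wrist");w=cloud(f);x,y,z=w[...,0],w[...,1],w[...,2];go([.638,.2447,.09])
p=observe()['tool_pos'];m=(np.hypot(x-p[0],y-p[1])<.034)&(z>.08)&(z<.12);P=w[m];print(np.percentile(P[:,2],[5,50,95]))
q=P[abs(P[:,2]-np.median(P[:,2]))<.004];A=np.c_[q[:,:2],np.ones(len(q))];print('tilt',np.degrees(np.linalg.lstsq(A,q[:,2],rcond=None)[0][:2]),cv2.minEnclosingCircle(q[:,:2].astype(np.float32)))
```

```text
at [0.4317 0.2546 0.092 ] rot [-3.1404e+00 -2.4000e-03  1.0000e-04] tool shift mm [206.3   9.9   2.5] w 0.0606 grip 66.5 F [ 0.5 -0.5 -5.6]
[0.08760227 0.10533549 0.10881023]
tilt [0.09248068 0.12977126] ((0.43241971731185913, 0.2548602521419525), 0.034036193042993546)
```

Request:
{"api": "step_arm", "payload": {"steps": [{"xyz": [51.8,2.3,0],"turn": [0,0,0],"gripper": 1},{"xyz": [51.8,2.3,0],"turn": [0,0,0],"gripper": 1},{"xyz": [51.8,2.3,0],"turn": [0,0,0],"gripper": 1},{"xyz": [51.8,2.3,0],"turn": [0,0,0],"gripper": 1},{"xyz": [0,0,0],"turn": [0,0,0],"gripper": 1},{"xyz": [0,0,0],"turn": [0,0,0],"gripper": 1}]}}

```text
t: 23.38
tool_pos: [0.6375, 0.2449, 0.089]
tcp_rot: [3.141, 0.003, -0.0]
contact_force: [-0.8, 0.0, -3.2]
gripper_width: 0.0606
grip_force: 66.5
```

Run:
```python
from h import *
f=cam("wrist");w=cloud(f);go([.6395,.2447,.03]);cv2.imwrite("pics/w11.png",f['color'])
hsv=cv2.cvtColor(f['color'],cv2.COLOR_BGR2HSV).astype(int);H,S=hsv[...,0],hsv[...,1];x,y,z=w[...,0],w[...,1],w[...,2]
m=(np.hypot(x-.64,y-.2447)<.05)&(z<.04)&((H<8)|(H>172))&(S>120);P=w[m];print(m.sum(),P.min(0),P.max(0)) if m.sum() else print('no red')
m=(np.hypot(x-.6395,y-.2447)<.036)&(z>.09)&(z<.12);q=w[m];q=q[abs(q[:,2]-np.median(q[:,2]))<.004];print('collar',cv2.minEnclosingCircle(q[:,:2].astype(np.float32)),np.median(q[:,2]))
m=(np.hypot(x-.64,y-.2447)<.09)&(abs(z-.0125)<.003);print('plate',cv2.minAreaRect(w[m][:,:2].astype(np.float32)))
```

```text
at [0.6374 0.2452 0.0897] rot [3.141e+00 2.100e-03 4.000e-04] tool shift mm [ 2.2  0.5 59.7] w 0.0607 grip 66.5 F [ 0.3  0.2 -3.6]
no red
collar ((0.6406092047691345, 0.24473783373832703), 0.03577674552798271) 0.10041337032032427
plate ((0.6392962336540222, 0.2454911768436432), (0.11036626249551773, 0.11003980040550232), 56.17652893066406)
```

View pics/w11.png

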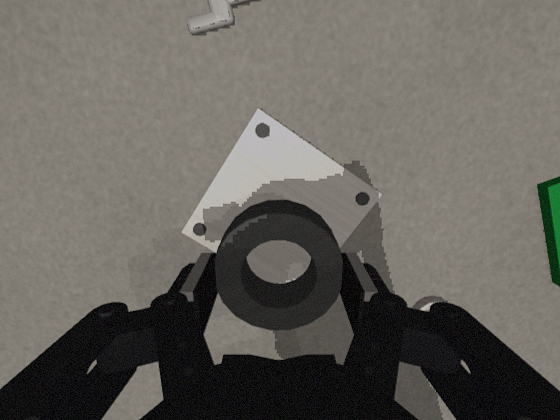

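The collar is over the plate, held level. The plate's centre comes out at (0.6393, 0.2455), so I'll shift 2 mm and lower.

Request:
{"api": "step_arm", "payload": {"steps": [{"xyz": [2.1,0,0],"turn": [0,0,0],"gripper": 1},{"xyz": [0,0,25],"turn": [0,0,0],"gripper": 1},{"xyz": [0,0,15],"turn": [0,0,0],"gripper": 1},{"xyz": [0,0,10],"turn": [0,0,0],"gripper": 1},{"xyz": [0,0,8],"turn": [0,0,0],"gripper": 1},{"xyz": [0,0,2],"turn": [0,0,0],"gripper": 1},{"xyz": [0,0,0],"turn": [0,0,0],"gripper": 1}]}}

```text
t: 24.3
tool_pos: [0.6408, 0.2452, 0.0311]
tcp_rot: [-3.141, -0.0, 0.0]
contact_force: [0.4, 0.3, -3.7]
gripper_width: 0.061
grip_force: 66.5
```

Request:
{"api": "step_arm", "payload": {"steps": [{"xyz": [0,0,1.5],"turn": [0,0,0],"gripper": 1},{"xyz": [0,0,1.5],"turn": [0,0,0],"gripper": 1},{"xyz": [0,0,0],"turn": [0,0,0],"gripper": 1}]}}

```text
t: 24.68
tool_pos: [0.6406, 0.2451, 0.0277]
tcp_rot: [3.142, 0.0, -0.0]
contact_force: [-0.5, -0.8, -2.7]
gripper_width: 0.0609
grip_force: 66.5
```

Request:
{"api": "step_arm", "payload": {"steps": [{"xyz": [0,0,1.5],"turn": [0,0,0],"gripper": 1},{"xyz": [0,0,1],"turn": [0,0,0],"gripper": 1},{"xyz": [0,0,0],"turn": [0,0,0],"gripper": 1}]}}

```text
t: 25.05
tool_pos: [0.6406, 0.2451, 0.0255]
tcp_rot: [-3.142, -0.0, 0.0]
contact_force: [-1.6, -1.2, -1.4]
gripper_width: 0.0606
grip_force: 66.8
```

Request:
{"api": "step_arm", "payload": {"steps": [{"xyz": [0,0,1],"turn": [0,0,0],"gripper": 1},{"xyz": [0,0,0],"turn": [0,0,0],"gripper": 1}]}}

```text
t: 25.3
tool_pos: [0.6407, 0.2451, 0.0254]
tcp_rot: [-3.142, -0.0, 0.0]
contact_force: [-6.8, -2.2, 6.9]
gripper_width: 0.0606
grip_force: 67.8
```

Contact with the plate. Release, rise and check everything.

Request:
{"api": "step_arm", "payload": {"steps": [{"xyz": [0,0,0],"turn": [0,0,0],"gripper": 0.1},{"xyz": [0,0,0],"turn": [0,0,0],"gripper": 0},{"xyz": [0,0,-5],"turn": [0,0,0],"gripper": 0},{"xyz": [0,0,-40],"turn": [0,0,0],"gripper": 0},{"xyz": [0,0,-50],"turn": [0,0,0],"gripper": 0},{"xyz": [-45,30,-20],"turn": [0,0,0],"gripper": 0},{"xyz": [-45,30,-20],"turn": [0,0,0],"gripper": 0},{"xyz": [-45,30,-20],"turn": [0,0,0],"gripper": 0},{"xyz": [-45,30,0],"turn": [0,0,0],"gripper": 0},{"xyz": [-45,30,0],"turn": [0,0,0],"gripper": 0},{"xyz": [0,0,0],"turn": [0,0,0],"gripper": 0}]}}

```text
t: 26.68
tool_pos: [0.4138, 0.094, 0.1799]
tcp_rot: [-3.142, -0.001, -0.001]
contact_force: [1.5, -0.3, 0.5]
gripper_width: 0.0853
grip_force: 0.0
```

Run:
```python
from h import *
f=cam("scene");w=cloud(f);c=f['color'];cv2.imwrite("pics/end.png",c);print(observe()['t'],observe()['tool_pos'])
f=cam("top");w=cloud(f);x,y,z=w[...,0],w[...,1],w[...,2]
for n,X,Y,lo,hi in(('steel',.6395,.245,.034,.05),('post',.6395,.245,.026,.033),('brass',.634,-.013,.025,.05),('plug',.4667,-.196,.03,.05),('foot',.4667,-.196,.014,.022)):
    m=(np.hypot(x-X,y-Y)<.045)&(z>lo)&(z<hi)
    if m.sum()>5: P=w[m];print(n,m.sum(),np.array(cv2.minEnclosingCircle(P[:,:2].astype(np.float32))[0]).round(4),np.percentile(P[:,2],[5,50,95]).round(4))
a=np.radians(24.9);yw=np.radians(-5);Xs=np.array([np.cos(a)*np.cos(yw),np.cos(a)*np.sin(yw),np.sin(a)]);Y=np.array([-np.sin(yw),np.cos(yw),0]);N=np.cross(Xs,Y)
q=w-np.array([.624,-.2408,.0205]);m=(abs(q@N-.022)<.004)&(abs(q@Y)<.04)&(abs(q@Xs-.024)<.04);print('ring',m.sum(),cv2.minEnclosingCircle(np.stack([(q@Xs)[m],(q@Y)[m]],-1).astype(np.float32)))
```

```text
26.725 [0.41543371 0.09470226 0.1802352 ]
steel 453 [0.6412 0.2464] [0.0346 0.0373 0.0408]
post 98 [0.6382 0.2447] [0.0267 0.03   0.0327]
brass 449 [ 0.6346 -0.0126] [0.0263 0.0294 0.0324]
plug 83 [ 0.4657 -0.1944] [0.0309 0.0343 0.0379]
foot 102 [ 0.4703 -0.1949] [0.0146 0.0185 0.0212]
ring 266 ((0.023711035028100014, 0.0019462649943307042), 0.024009069427847862)
```

View pics/end.png

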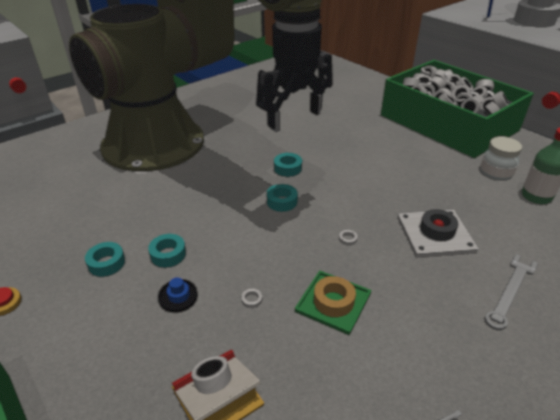

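The picture shows steel on the post (437,224), brass in the tray (334,296), the plug in the dish (178,291) and the ring against the ledge (211,374). All four lie flat, at the expected heights, and the robot touches nothing.

```bash
python3 -c "
from plant import *
print(finish_job())"
```

```text
the job is handed in; nothing more can be done
None
```

All four parts are put away: steel collar over the post, brass collar in the tray, blue plug in the dish and lined ring against the ledge. The job was handed in at about 27 s; no verdict was returned.

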